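# Put the rosin cake away in its spring-lid case

## Task

Press the brass thumb button of the small dark wooden case so that its sprung lid pops open, set the loose rosin cake flat into the well inside, then shut the lid until the latch snaps and holds it. Treat the button and the lid gently (never more than about 20 N on either), and leave everything else on the worktop where it is.

Things in the scene. Friction and masses are not known exactly. Their poses are not given: they have to be found in the camera images.
- rosin_case: Dark wooden case on a pale plinth (132 x 124 mm) set into the worktop. Origin: under the case's centre, 20 mm below the plinth's top; it lies 0 to 8 mm above the worktop (varies). z up, -x is the front (brass button), +x the hinge side. All heights here are above this origin. Base 54 (x) by 72 mm (y), rim at 35 mm; well 42 (x) by 58 mm (y), 11 mm deep; deep lid 54 x 72 mm, its flat top at about 53 mm (+-2) when shut.
- well (a point): Centre of the floor of the well, 24 mm above the case's origin; axes as the case's.
- button (a point): Centre of the top of the brass thumb button, a pad 20 (x) by 22 mm (y), 64 mm in front of the case's centre, 37 mm above its origin. Pressed down it sinks some 11 mm to a hard stop, against 1 N at first, 5 N at the stop. The lid is freed at a depth of 7 to 11 mm, close before the stop, that differs from start to start. The hook behind it rises to 58 mm, 23 mm from the pad's centre.
- case_latch (a joint): Turn of the rocker that carries button and hook: 0 at rest, 0.375 rad with the button at its stop. It springs back to 0 when let go. As the lid is pushed shut, its strike plate turns the rocker out to about 0.3; it springs back to 0 at the moment the latch snaps over.
- case_lid (a joint): Lid angle, rad: 1.8 fully open, leaning back. Latched it rests somewhere from -0.025 to 0.02 (differs from start to start). A spring always pushes it open (2.7 N at the front edge when shut, 0.8 N open). To latch, push the front edge down through the hook's snap (roughly 5 to 13 N there, more nearer the hinge); the strike meets a hard stop less than half a mm below, so feel for it with a force stop.
- lid_hinge (a point): Middle of the lid's hinge line, along the case's y, 30 mm behind the case's centre, 36 mm above its origin. The shut lid reaches 57 mm from it towards the front and its outer (top) face lies 17 mm above it. The point turns with the lid: its -x points along the lid to the free edge, its z out of the lid's outer face.
- lid_edge (a point): Middle of the lid's free front edge, on its outer (top) face; moves with the lid. When the lid is fully open the edge stands about 88 mm above the case's origin.
- rosin_mid (a point): Centre (11 mm above its underside) of the loose rosin cake: a pale card tray 36 (x) x 52 (y) x 12 mm high, with an amber cake 28 (x) x 44 (y) mm standing another 10 mm above it, 22 mm high in all, 60 g. Lies flat. It fits the well with its long side along the case's y, either way round.
- sander: Loose brown sanding block 42 x 78 x 26 mm, a bystander; origin under its centre.
- glue_pot: Loose glass jar of amber glue with a grey lid, 67 mm across, 90 mm high, a bystander; origin under its centre.
Not all that is in view belongs to the job. There is more than one size of the rosin_case; the one meant has the size given above. Leave any turquoise look-alike of the part that bears rosin_mid alone.

How it is judged:
On the way, in this order (a step that is already met when the one before it is completed fails the run):
1. the lid has popped open (value of joint case_lid above 1.4 rad), for 0.2 s.
2. the rosin cake lies flat in the well and is let go, the lid open (horizontal distance between rosin_mid and well below 0.007 m and z of rosin_mid in the frame of well below 0.014 m and angle between rosin_mid's own z axis and vertical below 0.1 rad and value of joint case_lid above 1 rad and contact force between the fingers and rosin below 0.1 N), for 0.2 s.
At the end, for the whole second after the job is handed in: The lid is latched shut (angle below 0.06 rad, held by the hook against its spring), the button is back up, and the rosin cake lies flat and at rest in the well (centre within 7 mm of the well's centre, no more than 3 mm above its seat, tilt under 0.1 rad) (value of joint case_lid below 0.06 rad and value of joint case_latch below 0.08 rad and horizontal distance between rosin_mid and well below 0.007 m and z of rosin_mid in the frame of well below 0.014 m and angle between rosin_mid's own z axis and vertical below 0.1 rad and linear speed of rosin below 0.02 m/s); the robot touches nothing.
It fails at once if the button is pressed with more than 20 N (contact force between any of the arm, the fingers and case_latch above 20 N).
It fails at once if the lid is pressed with more than 20 N (contact force between any of the arm, the fingers and case_lid above 20 N).
It fails at once if the sanding block or the glue jar is moved more than 3 cm (distance of any of sander, glue_pot from where it was at the start of the episode above 0.03 m).
It also fails if it takes over 72 s, if anything falls off the work surface, if the arm or the gripper's body presses on something with over 40 N, if the wrist force passes 120 N, or if a joint passes its speed limit or range.

## Robot

A 6-joint arm with a two-finger parallel gripper is mounted at the origin on the work surface; the furniture and walls round the work are solid. World frame = base frame: x ahead of the robot, y to its left, z up, the work surface at z = 0. Lengths are in m, angles in rad, forces in N, time in s.
With the tool pointing down it reaches from about 0.4 to 0.825 m from the base axis. Payload 7 kg.
Tool frame: the origin (TCP) lies at the very end of the fingers, on their centre line; the grasp point (between the pads) lies 19 mm behind it; z points along the fingers, y is the line along which they close (so a half turn about z gives the same grasp; the last joint's range is limited). The gripper opens to 85 mm and grips with 20 to 120 N. Pads are 22 mm wide; open, the fingers measure 114 mm over their backs; the gripper's body (76 mm by 85 mm) begins 54 mm behind the grasp point. The pads swing forward as they close: fully open they stand 13 mm farther back than shut.
Start: joints at [1.431, 0.359, 0.012, 0, -1.224, -0.288], TCP at [0.28, 0.614, 0.231] pointing down, gripper open.
Joint ranges: [-3.07, 3.07], [-1.43, 2.12], [-1.02, 1.25], [-3.03, 1.67], [-3.05, -0], [-3.03, 3.03]. Speed limits (rad/s): [2.39, 2.39, 3.01, 3.14, 3.14, 3.14].

## Interface

Orientations are given as a unit quaternion [w, x, y, z].
In Python, from bench import read_state, capture, camera_info, finish_job gives the robot as it stands. The module is installed in compiled form; this text tells all that it offers.
- The arm moves only by the tool move_arm, never from a script. Its argument "motion" is a list of rows, each a list of 3 entries, a list of its own where there are three numbers: the shift along the tool's x, y, z each as a share of 80 mm, from -1 to 1, then the turn, a rotation vector about the tool's x, y, z each as a share of 180 degrees, from -1 to 1, then the opening in per cent of the stroke, from 0 (shut) to 100 (fully open). In form: [[[x, y, z], [ax, ay, az], gripper], ...]. A call has 1 to 20 rows; each row shifts and turns the commanded pose from where the row before left it, along the tool's axes as they then stand; what a row does not reach is not made up. A row lasts 1/12 s, in which the tool goes at most 41.7 mm and 7.16 degrees, less where a joint would pass 70% of its speed; a pose out of reach is approached as far as the arm can. A call with a number of a shift or a turn outside -1 to 1 is refused whole. A call with a gripper value outside its range is refused whole. The fingers move at their own pace and stop on an object; "squeeze" is the grip in N (left out, the last holds). Time passes only in rows, so rows that do not move let the fingers close. It gives the time, the measured TCP pose, the force, the opening and the grip force at its end, in the units of the state.
- read_state(): the state, without advancing time (a new reading comes with each control period).
- capture(name): name is "side" or "top" or "wrist"; returns the picture (480x640x3 uint8, red, green, blue); there is no depth.
- camera_info(name): a dict with "mtx" (3x3 intrinsics, pixels), "T" (4x4, takes a point from camera to world coordinates); the wrist camera has in their place "tool_from_camera" (4x4, takes a point from camera to tool coordinates, whose origin is the TCP and whose axes are the flange's). Camera axes: x right, y down, z forward; pixel columns grow to the right and rows downward; lengths in m; the calibration is good to about 2 mm. A picture is of the moment at which its call begins: read the wrist's pose just before it. camera_info takes no time and is no camera call.
- finish_job(): hands the job in; it is judged then, once.
The state is a dict: "time_s": time; "qpos": joint angles; "qvel": joint speeds; "effort": joint torques, N m; "tcp_pos": TCP position; "tcp_rot": TCP orientation; "ft_force": force on the tool from outside, world axes, zero at the start; "wrist_torque": the same for the moment, N m; "grip_width": finger opening in m; "grasp_force": force on a finger pad.
Only numpy, scipy, OpenCV 4.12 (cv2) and the standard library are available. Lean on these libraries where they do the work, as an engineer would, in place of code of your own. Each camera call takes 0.05 s, during which the arm holds its last target. There are 200 camera calls.

## Working session

There is one attempt and no reset: what is moved stays moved. The work goes in short steps, Python scripts to look and compute and a tool call to move; the robot and the scene stay as the last step left them, time stands still between calls to the robot, and variables do not carry over. Pictures are saved under pics/ and viewed, at most 10 in all, crops included, and the job is handed in when it is done.

Besides the shell and the picture viewer there is one more tool, called after "Call:" as name(argument=value, ...), one argument or row to a line, values as JSON. move_arm: Moves the arm, as the interface text tells. Shift numbers are shares of 80 mm and turn numbers shares of 180 degrees, none past 1 either way. Its arguments: {"type":"object","properties":{"motion":{"type":"array","items":{"type":"array"}},"squeeze":{"type":"number"}},"required":["motion"]}

```bash
mkdir -p pics; cat > h.py <<'E'
from bench import *
import numpy as np, cv2
from scipy.spatial.transform import Rotation as R
def q2m(q): return R.from_quat([q[1],q[2],q[3],q[0]]).as_matrix()
def cam(name,st=None):
    c=camera_info(name)
    if name=='wrist':
        st=st or read_state(); T=np.eye(4);T[:3,:3]=q2m(st['tcp_rot']);T[:3,3]=st['tcp_pos']
        return np.array(c['mtx']),T@np.array(c['tool_from_camera'])
    return np.array(c['mtx']),np.array(c['T'])
def pix2w(K,T,uv,z):
    d=T[:3,:3]@np.linalg.solve(K,[uv[0],uv[1],1]); o=T[:3,3]
    return o+d*(z-o[2])/d[2]
def w2pix(K,T,p):
    q=T[:3,:3].T@(np.array(p)-T[:3,3]); q=K@q; return q[:2]/q[2]
def snap(name,f):
    st=read_state(); K,T=cam(name,st); im=capture(name); cv2.imwrite('pics/'+f,im[:,:,::-1]); np.savez('pics/'+f+'.npz',K=K,T=T); return im,K,T
E
python3 - <<'E'
from h import *
s=read_state();print(s['time_s'],s['tcp_pos'],s['tcp_rot'],s['grip_width'])
for n in('top','side','wrist'):
    im,K,T=snap(n,n+'0.png');print(n,K.round(1).tolist(),T.round(3).tolist())
E
```

```text
0.0 [0.27983811 0.61371528 0.23036128] [ 8.33440843e-04  9.77194983e-01 -2.12342315e-01 -1.11600600e-04] 0.08564918423947061
top [[446.3, 0.0, 321.7], [0.0, 446.3, 238.9], [0.0, 0.0, 1.0]] [[-0.026, -0.996, 0.088, 0.357], [-1.0, 0.025, -0.009, -0.056], [0.007, -0.088, -0.996, 1.081], [0.0, 0.0, 0.0, 1.0]]
side [[484.3, 0.0, 317.4], [0.0, 484.3, 233.9], [0.0, 0.0, 1.0]] [[0.921, -0.267, 0.285, 0.154], [-0.39, -0.598, 0.7, -0.762], [-0.017, -0.756, -0.655, 0.722], [0.0, 0.0, 0.0, 1.0]]
wrist [[373.3, 0.0, 314.1], [0.0, 373.3, 239.0], [0.0, 0.0, 1.0]] [[-0.415, -0.862, -0.291, 0.354], [-0.91, 0.394, 0.131, 0.58], [0.002, 0.319, -0.948, 0.373], [0.0, 0.0, 0.0, 1.0]]
```

View pics/top0.png

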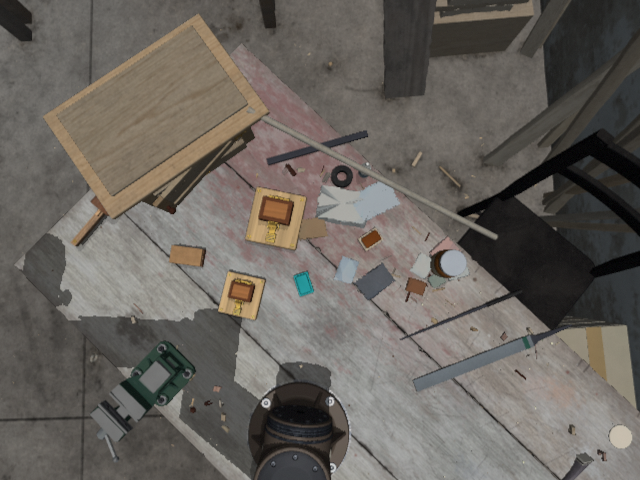

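View pics/side0.png

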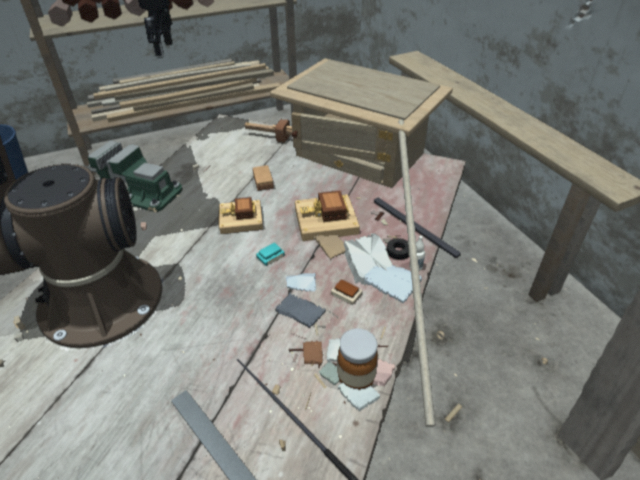

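```bash
python3 - <<'E'
from h import *
K,T=cam('top');print('base',w2pix(K,T,[0,0,0]),'tcp',w2pix(K,T,[.28,.614,.23]))
for n,p in dict(big=[(258,188),(306,194),(297,250),(247,243)],small=[(229,271),(266,277),(257,319),(219,313)]).items():
    w=np.array([pix2w(K,T,q,.02) for q in p]);print(n,w.round(3).tolist(),[np.linalg.norm(w[i]-w[i-1]).round(3) for i in range(4)])
for n,q in dict(rosin=(371,239),brown=(416,287),turq=(304,284),sand=(187,256),pot=(452,263)).items(): print(n,pix2w(K,T,q,.02).round(3))
im=cv2.imread('pics/top0.png'); 
a=cv2.resize(im[170:330,210:330],None,fx=3.5,fy=3.5,interpolation=cv2.INTER_CUBIC)
b=cv2.resize(im[220:300,350:430],None,fx=4,fy=4,interpolation=cv2.INTER_CUBIC)
c=np.zeros((560,740,3),np.uint8);c[:a.shape[0],:420]=a[:560];c[:320,420:]=b
w=cv2.imread('pics/wrist0.png');c[320:,420:]=cv2.resize(w,(320,240));cv2.imwrite('pics/crop1.png',c)
E
```

```text
base [298.21032038 432.07583189] tcp [-39.08436756 329.04436221]
big [[0.577, 0.084, 0.02], [0.56, -0.032, 0.02], [0.426, -0.007, 0.02], [0.445, 0.112, 0.02]] [np.float64(0.135), np.float64(0.116), np.float64(0.137), np.float64(0.12)]
small [[0.38, 0.155, 0.02], [0.363, 0.068, 0.02], [0.266, 0.09, 0.02], [0.282, 0.179, 0.02]] [np.float64(0.101), np.float64(0.089), np.float64(0.1), np.float64(0.09)]
rosin [ 0.447 -0.184  0.02 ]
brown [ 0.331 -0.287  0.02 ]
turq [ 0.345 -0.022  0.02 ]
sand [0.418 0.254 0.02 ]
pot [ 0.385 -0.375  0.02 ]
```

View pics/crop1.png

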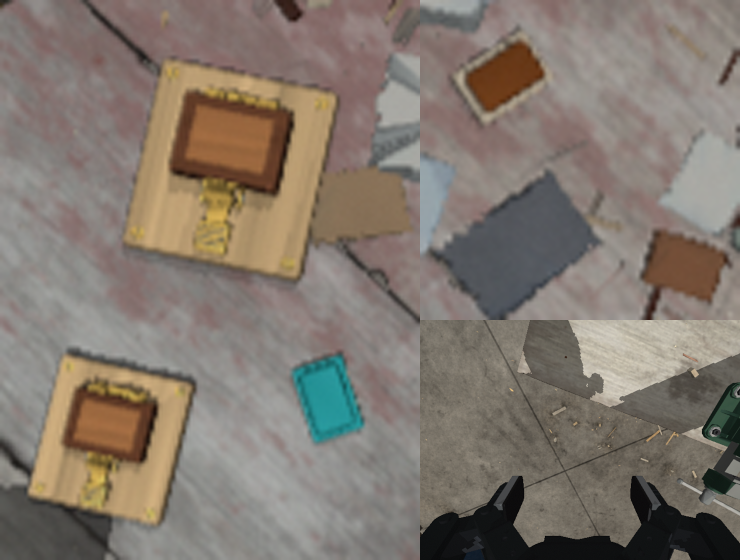

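```bash
python3 - <<'E'
from h import *
K,T=cam('top');Ks,Ts=cam('side')
P=lambda K,T:K@np.linalg.inv(T)[:3]
for a,b in(((268,108),(402,132)),((112,213),(275,90)),((450,263),(358,345))):
    x=cv2.triangulatePoints(P(K,T),P(Ks,Ts),np.float64(a).reshape(2,1),np.float64(b).reshape(2,1));print((x[:3]/x[3]).ravel().round(3))
print('lid',pix2w(K,T,(276.3,210.6),.057).round(3))
E
```

```text
[0.696 0.042 0.194]
[0.498 0.349 0.201]
[ 0.385 -0.352  0.083]
lid [0.516 0.037 0.057]
```

Call:
move_arm(
  motion=[
    [[0, 0, 0], [0, 0, -0.027], 100],
    [[0, 0, 0], [0, 0, -0.027], 100],
    [[0, 0, 0], [0, 0, -0.027], 100],
    [[0.203, 0.43, 0], [0, 0, 0], 0],
    [[0.203, 0.43, 0], [0, 0, 0], 0],
    [[0.203, 0.43, 0], [0, 0, 0], 0],
    [[0.203, 0.43, 0], [0, 0, 0], 0],
    [[0.203, 0.43, 0], [0, 0, 0], 0],
    [[0.203, 0.43, 0], [0, 0, 0], 0],
    [[0.203, 0.43, 0], [0, 0, 0], 0],
    [[0.203, 0.43, 0], [0, 0, 0], 0],
    [[0.203, 0.43, 0], [0, 0, 0], 0],
    [[0.203, 0.43, 0], [0, 0, 0], 0],
    [[0.203, 0.43, 0], [0, 0, 0], 0],
    [[0.203, 0.43, 0], [0, 0, 0], 0],
    [[0.203, 0.43, 0], [0, 0, 0], 0],
    [[0.203, 0.43, 0], [0, 0, 0], 0],
    [[0.417, 0.2, 0], [0, 0, 0], 0],
    [[0.417, 0.2, 0], [0, 0, 0], 0],
    [[0.417, 0.2, 0], [0, 0, 0], 0],
  ],
  squeeze=20,
)

```text
time_s: 1.82
tcp_pos: [0.5122, 0.0343, 0.2317]
tcp_rot: [-0.0, 0.996, -0.087, 0.0]
ft_force: [0.7, 2.2, 1.4]
grip_width: -0.0001
grasp_force: 0.0
```

```bash
python3 - <<'E'
from h import *
snap('wrist','w1.png');s=read_state();print(s['time_s'],s['tcp_pos'],s['tcp_rot'],s['grip_width'],s['ft_force'],s['qpos'])
E
```

```text
1.8667 [0.51651843 0.03191596 0.23089964] [ 8.78245776e-04  9.96205145e-01 -8.70304618e-02  4.86412090e-04] -0.00013563270929885078 [ 7.53612151 -1.67568673  4.26022218] [ 0.44295296  0.09821112 -0.33279952  0.00220931 -1.1398354   0.95263889]
```

View pics/w1.png

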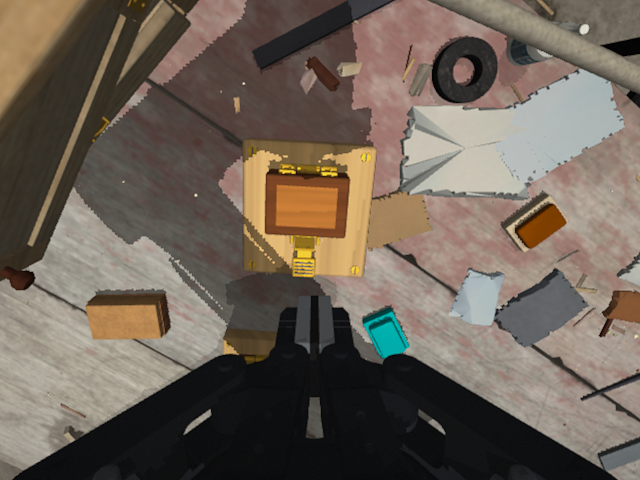

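```bash
python3 - <<'E'
from h import *
d=np.load('pics/w1.png.npz');K,T=d['K'],d['T']
im=cv2.imread('pics/w1.png')
P=[pix2w(K,T,q,.024) for q in((245,141),(375,145),(366,276),(243,275))]
print('plinth',np.round(P,3).tolist(),[np.linalg.norm(P[i]-P[i-1]).round(3) for i in range(4)],np.mean(P,0).round(4))
for a,b in((3,0),(2,1)): v=P[b]-P[a];print('yaw',np.arctan2(v[1],v[0]).round(3))
for a,b in((1,0),(2,3)): v=P[b]-P[a];print('yaw',(np.arctan2(v[1],v[0])-np.pi/2).round(3))
print('button',pix2w(K,T,(303,268),.041).round(4))
L=[pix2w(K,T,q,.057) for q in((266,175),(350,179),(345,237),(267,234))];print('lid',np.round(L,3).tolist(),np.mean(L,0).round(4))
print('rosin top',pix2w(K,T,(539,225),.022).round(4))
c1=cv2.resize(im[130:290,230:390],(590,590),interpolation=cv2.INTER_CUBIC);c2=cv2.resize(im[185:257,497:577],(200,180),interpolation=cv2.INTER_CUBIC)
c=np.zeros((590,790,3),np.uint8);c[:,:590]=c1;c[:180,590:]=c2;cv2.imwrite('pics/crop2.png',c)
E
```

```text
plinth [[0.58, 0.086, 0.024], [0.556, -0.03, 0.024], [0.428, -0.005, 0.024], [0.451, 0.119, 0.024]] [np.float64(0.133), np.float64(0.119), np.float64(0.131), np.float64(0.126)] [0.504  0.0423 0.024 ]
yaw -0.247
yaw -0.192
yaw -0.203
yaw -0.182
button [0.4551 0.0549 0.041 ]
lid [[0.551, 0.069, 0.057], [0.536, -0.001, 0.057], [0.485, 0.011, 0.057], [0.5, 0.079, 0.057]] [0.5178 0.0393 0.057 ]
rosin top [ 0.4524 -0.18    0.022 ]
```

View pics/crop2.png

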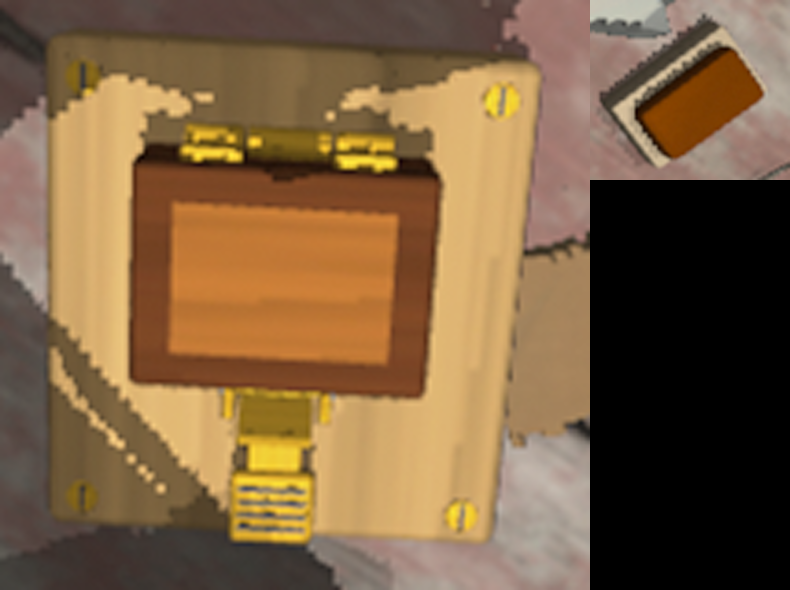

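```bash
python3 - <<'E'
from h import *
d=np.load('pics/w1.png.npz');K,T=d['K'],d['T']
f=lambda p:(230+p[0]/3.6875,130+p[1]/3.6875)
def an(n,pp,z):
    P=[pix2w(K,T,f(q),z) for q in pp];print(n,np.mean(P,0).round(4),[np.linalg.norm(P[i]-P[i-1]).round(4) for i in range(4)],
     'yaw',[np.arctan2(*(P[b]-P[a])[1::-1]).round(3) for a,b in((3,0),(2,1))],[(np.arctan2(*(P[b]-P[a])[1::-1])-np.pi/2).round(3) for a,b in((1,0),(2,3))])
    return np.mean(P,0)
L=an('lid',[(137,163),(440,180),(425,396),(131,381)],.057)
B=an('button',[(232,475),(311,480),(308,542),(231,538)],.041)
an('plinth',[(50,35),(540,65),(492,541),(50,522)],.024)
v=L-B;print(np.linalg.norm(v[:2]),np.arctan2(v[1],v[0]))
E
```

```text
lid [0.5181 0.0394 0.057 ] [np.float64(0.0527), np.float64(0.0699), np.float64(0.0525), np.float64(0.0714)] yaw [np.float64(-0.241), np.float64(-0.212)] [np.float64(-0.229), np.float64(-0.227)]
button [0.455  0.0546 0.041 ] [np.float64(0.0179), np.float64(0.0206), np.float64(0.0177), np.float64(0.0204)] yaw [np.float64(-0.206), np.float64(-0.218)] [np.float64(-0.241), np.float64(-0.23)]
plinth [0.5046 0.0426 0.024 ] [np.float64(0.1307), np.float64(0.1214), np.float64(0.1291), np.float64(0.1227)] yaw [np.float64(-0.233), np.float64(-0.223)] [np.float64(-0.233), np.float64(-0.22)]
0.06483564539106083 -0.2360722065360318
```

Call:
move_arm(
  motion=[
    [[0, 0, 0], [0, 0, 0.0175], 0],
    [[-0.42, -0.05, 0], [0, 0, 0], 0],
    [[-0.42, -0.05, 0], [0, 0, 0], 0],
    [[0, 0, 0.4], [0, 0, 0], 0],
    [[0, 0, 0.4], [0, 0, 0], 0],
    [[0, 0, 0.4], [0, 0, 0], 0],
    [[0, 0, 0.4], [0, 0, 0], 0],
    [[0, 0, 0.4], [0, 0, 0], 0],
    [[0, 0, 0.2], [0, 0, 0], 0],
    [[0, 0, 0], [0, 0, 0], 0],
    [[0, 0, 0], [0, 0, 0], 0],
    [[0, 0, 0], [0, 0, 0], 0],
  ],
)

```text
time_s: 2.87
tcp_pos: [0.4484, 0.0594, 0.0563]
tcp_rot: [-0.0, 0.994, -0.114, 0.001]
ft_force: [-0.1, 1.1, 0.7]
grip_width: -0.0001
grasp_force: 0.0
```

```bash
python3 - <<'E'
from h import *
im,K,T=snap('wrist','w2.png');s=read_state();print(s['time_s'],s['tcp_pos'],s['tcp_rot'],s['ft_force'])
cv2.imwrite('pics/w2c.png',cv2.resize(im[100:400,150:500,::-1],(700,600)))
E
```

```text
2.9167 [0.44863427 0.05958639 0.05669412] [-6.51481514e-04  9.93514148e-01 -1.13702134e-01  1.01899121e-03] [0.37550365 0.35328241 0.2748032 ]
```

View pics/w2c.png

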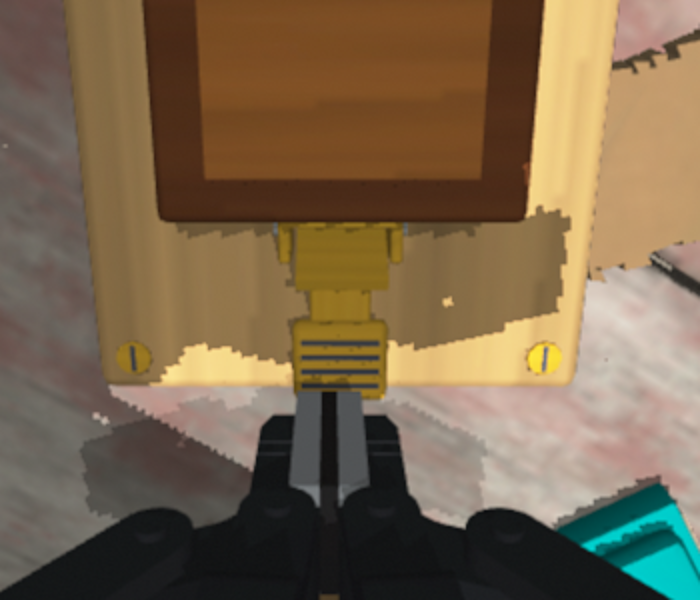

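```bash
python3 - <<'E'
from h import *
d=np.load('pics/w2.png.npz');K,T=d['K'],d['T']
f=lambda p:(150+p[0]/2,100+p[1]/2)
s=read_state();M=q2m(s['tcp_rot']);t=np.array(s['tcp_pos'])
for n,p,z in(('pad',(340,357),.039),('padback',(340,320),.039),('padfront',(340,391),.039),('edgeL',(158,219),.055),('edgeR',(528,221),.055)):
    w=pix2w(K,T,f(p),z);print(n,w.round(4),'tool mm',(M.T@(w-t)*1000).round(1))
E
```

```text
pad [0.456  0.0545 0.039 ] tool mm [ 8.3  3.3 17.7]
padback [0.4651 0.0524 0.039 ] tool mm [17.6  3.3 17.7]
padfront [0.4473 0.0564 0.039 ] tool mm [-0.6  3.4 17.7]
edgeL [0.5005 0.0816 0.055 ] tool mm [ 45.5 -33.2   1.8]
edgeR [0.4835 0.0102 0.055 ] tool mm [45.1 40.2  1.7]
```

Call:
move_arm(
  motion=[
    [[0.075, 0.0425, 0], [0, 0, 0], 0],
    [[0, 0, 0.1], [0, 0, 0], 0],
    [[0, 0, 0.05], [0, 0, 0], 0],
    [[0, 0, 0.0125], [0, 0, 0], 0],
    [[0, 0, 0.0125], [0, 0, 0], 0],
    [[0, 0, 0.0125], [0, 0, 0], 0],
    [[0, 0, 0.0125], [0, 0, 0], 0],
    [[0, 0, 0.0125], [0, 0, 0], 0],
    [[0, 0, 0.0125], [0, 0, 0], 0],
    [[0, 0, 0.0125], [0, 0, 0], 0],
    [[0, 0, 0], [0, 0, 0], 0],
    [[0, 0, 0], [0, 0, 0], 0],
  ],
)

```text
time_s: 3.92
tcp_pos: [0.4521, 0.0542, 0.0361]
tcp_rot: [0.0, 0.993, -0.114, -0.0]
ft_force: [-4.5, 1.5, 4.0]
grip_width: -0.0
grasp_force: 2.5
```

Call:
move_arm(
  motion=[
    [[0, 0, 0.0125], [0, 0, 0], 0],
    [[0, 0, 0], [0, 0, 0], 0],
    [[0, 0, 0], [0, 0, 0], 0],
  ],
)

```text
time_s: 4.17
tcp_pos: [0.452, 0.0542, 0.0351]
tcp_rot: [0.0, 0.993, -0.114, -0.0]
ft_force: [-5.9, 1.9, 4.2]
grip_width: -0.0
grasp_force: 2.9
```

Call:
move_arm(
  motion=[
    [[0, 0, 0.0125], [0, 0, 0], 0],
    [[0, 0, 0], [0, 0, 0], 0],
    [[0, 0, 0], [0, 0, 0], 0],
  ],
)

```text
time_s: 4.42
tcp_pos: [0.452, 0.0542, 0.0341]
tcp_rot: [0.0, 0.993, -0.114, -0.001]
ft_force: [-5.8, 2.3, 4.2]
grip_width: -0.0
grasp_force: 3.1
```

```bash
python3 - <<'E'
from h import *
im,K,T=snap('wrist','w3.png');s=read_state();print(s['time_s'],s['tcp_pos'],s['ft_force'],s['wrist_torque'])
a=cv2.imread('pics/w2.png')[0:200];b=im[0:200,:,::-1]
cv2.imwrite('pics/w3c.png',np.vstack([cv2.resize(im[:,:,::-1],(640,480))]))
print(np.abs(a.astype(int)-b).mean())
E
```

```text
4.4667 [0.45199102 0.05416347 0.03411821] [-5.5452635   3.30179907  4.17141203] [0.78301225 2.03868603 0.00288546]
21.453802083333333
```

View pics/w3c.png

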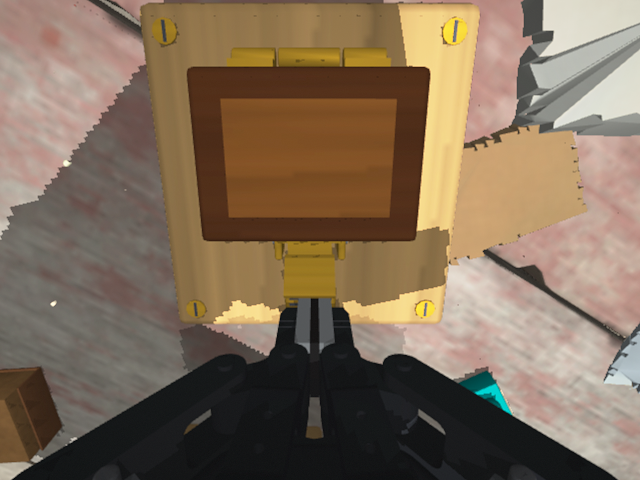

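Call:
move_arm(
  motion=[
    [[-0.05, 0, 0], [0, 0, 0], 0],
    [[0, 0, 0], [0, 0, 0], 0],
    [[0, 0, 0], [0, 0, 0], 0],
  ],
)

```text
time_s: 4.72
tcp_pos: [0.4494, 0.0556, 0.0347]
tcp_rot: [-0.0, 0.994, -0.114, 0.001]
ft_force: [0.7, 0.8, 4.3]
grip_width: 0.0005
grasp_force: 1.8
```

Call:
move_arm(
  motion=[
    [[0, 0, 0.0125], [0, 0, 0], 0],
    [[0, 0, 0], [0, 0, 0], 0],
    [[0, 0, 0], [0, 0, 0], 0],
  ],
)

```text
time_s: 4.97
tcp_pos: [0.4493, 0.0556, 0.0334]
tcp_rot: [-0.0, 0.994, -0.114, 0.0]
ft_force: [0.5, 1.6, 4.0]
grip_width: -0.0001
grasp_force: 2.1
```

Call:
move_arm(
  motion=[
    [[0, 0, 0.0125], [0, 0, 0], 0],
    [[0, 0, 0], [0, 0, 0], 0],
    [[0, 0, 0], [0, 0, 0], 0],
  ],
)

```text
time_s: 5.22
tcp_pos: [0.4493, 0.0555, 0.0324]
tcp_rot: [-0.0, 0.994, -0.114, 0.0]
ft_force: [0.5, 1.3, 5.0]
grip_width: -0.0
grasp_force: 2.2
```

Call:
move_arm(
  motion=[
    [[0, 0, 0.0125], [0, 0, 0], 0],
    [[0, 0, 0], [0, 0, 0], 0],
    [[0, 0, 0], [0, 0, 0], 0],
  ],
)

```text
time_s: 5.47
tcp_pos: [0.4493, 0.0555, 0.0315]
tcp_rot: [-0.0, 0.994, -0.114, 0.0]
ft_force: [1.3, 1.4, 5.6]
grip_width: 0.0
grasp_force: 2.3
```

```bash
python3 - <<'E'
from h import *
a=cv2.imread('pics/w3.png');im,K,T=snap('wrist','w4.png');s=read_state();print(s['time_s'],s['tcp_pos'],s['ft_force'])
print(np.abs(a.astype(int)-im[:,:,::-1])[60:240,190:430].mean())
E
```

```text
5.5167 [0.44930957 0.05552821 0.03152021] [1.10441439 1.56472177 5.54518652]
39.89112654320988
```

```bash
python3 - <<'E'
import cv2
a=cv2.imread('pics/w3.png');b=cv2.imread('pics/w4.png')
for v in range(20,260,20): print(v,a[v,310],b[v,310],a[v,210],b[v,210])
E
```

```text
20 [ 83 129 160] [18 32 54] [ 77 119 148] [18 31 53]
40 [ 82 126 158] [15 31 55] [ 77 121 150] [18 32 55]
60 [ 32 117 149] [ 27  86 112] [ 78 122 150] [ 56  88 109]
80 [27 47 81] [18 32 55] [24 46 80] [15 18 18]
100 [ 39  85 135] [67 65 62] [24 47 82] [16 18 19]
120 [ 37  80 127] [68 66 63] [24 44 78] [19 18 18]
140 [ 37  79 126] [86 82 78] [24 44 75] [20 26 41]
160 [ 38  83 133] [95 93 88] [24 45 79] [ 65 103 130]
180 [ 36  77 120] [92 88 83] [24 47 80] [ 81 126 156]
200 [ 37  79 126] [18 34 59] [26 49 82] [ 80 126 156]
220 [26 45 77] [22 47 72] [27 45 77] [ 83 128 158]
240 [20 33 59] [ 35 127 164] [15 29 53] [ 83 131 161]
```

Call:
move_arm(
  motion=[
    [[0, 0, -0.1], [0, 0, 0], 0],
    [[0, 0, -0.4], [0, 0, 0], 0],
    [[0, 0, -0.4], [0, 0, 0], 0],
    [[0, 0, -0.4], [0, 0, 0], 0],
    [[0, 0, -0.4], [0, 0, 0], 0],
    [[0, 0, -0.4], [0, 0, 0], 75],
    [[0.18, 0.48, 0], [0, 0, 0], 75],
    [[0.18, 0.48, 0], [0, 0, 0], 75],
    [[0.18, 0.48, 0], [0, 0, 0], 75],
    [[0.18, 0.48, 0], [0, 0, 0], 75],
    [[0.18, 0.48, 0], [0, 0, 0], 75],
    [[0.18, 0.48, 0], [0, 0, 0], 75],
    [[0, 0, 0], [0, 0, 0], 75],
    [[0, 0, 0], [0, 0, 0], 75],
  ],
)

```text
time_s: 6.68
tcp_pos: [0.4791, -0.1909, 0.1985]
tcp_rot: [0.0, 0.993, -0.116, -0.002]
ft_force: [-0.3, 0.2, -0.7]
grip_width: 0.0639
grasp_force: 0.0
```

```bash
python3 - <<'E'
from h import *
im,K,T=snap('wrist','w5.png');s=read_state();print(s['time_s'],s['tcp_pos'],s['tcp_rot'],s['ft_force'],s['grip_width'])
t=np.array(s['tcp_pos']);M=q2m(s['tcp_rot'])
print('expect px',w2pix(K,T,[.4524,-.18,.02]))
hsv=cv2.cvtColor(im,cv2.COLOR_RGB2HSV)
m=((hsv[:,:,0]<18)&(hsv[:,:,1]>180)&(hsv[:,:,2]>60)).astype(np.uint8)
n,l,st,c=cv2.connectedComponentsWithStats(m)
for i in range(1,n):
    if st[i,4]>300:
        cs,_=cv2.findContours((l==i).astype(np.uint8),0,2);r=cv2.minAreaRect(cs[0])
        W=[pix2w(K,T,q,.022) for q in cv2.boxPoints(r)]
        print(st[i],c[i].round(1),np.mean(W,0).round(4),[np.linalg.norm(W[k]-W[k-1]).round(4) for k in range(4)],[np.arctan2(*(W[k]-W[k-1])[1::-1]).round(3) for k in range(2)],'tool',(M.T@(np.mean(W,0)-t)*1000).round(1))
cv2.imwrite('pics/w5v.png',im[:,:,::-1])
E
```

```text
6.7333 [ 0.47935579 -0.18958419  0.19862399] [-1.00098650e-04  9.93312063e-01 -1.15453009e-01 -1.31808746e-03] [ 0.14884161  0.90219803 -0.6060559 ] 0.06385180232468533
expect px [308.71900081 240.79285837]
[ 289  219   50   47 1236] [313.3 242.4] [ 0.4503 -0.1838  0.022 ] [np.float64(0.0263), np.float64(0.0423), np.float64(0.0255), np.float64(0.0431)] [np.float64(0.479), np.float64(-1.027)] tool [-29.1   1.  176.7]
[511 250  58  23 374] [539.4 257.8] [ 0.3871 -0.3811  0.022 ] [np.float64(0.0162), np.float64(0.0513), np.float64(0.0161), np.float64(0.052)] [np.float64(0.104), np.float64(-1.589)] tool [-45.4 207.5 176.8]
[ 12 410  42  29 650] [ 29.3 420.6] [0.3178 0.1608 0.022 ] [np.float64(0.0399), np.float64(0.0438), np.float64(0.0395), np.float64(0.0451)] [np.float64(-0.488), np.float64(-1.805)] tool [-237.2 -304.   177.2]
```

View pics/w5v.png

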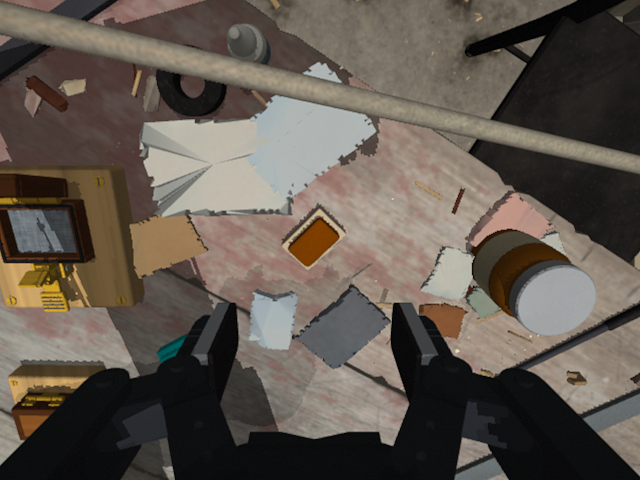

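```bash
python3 - <<'E'
from h import *
K,T=cam('top');Ks,Ts=cam('side');d=np.load('pics/w5.png.npz');Kw,Tw=d['K'],d['T']
# pole line in top image and in wrist image -> intersection of planes
def plane(K,T,a,b):
    n=np.cross(T[:3,:3]@np.linalg.solve(K,[*a,1]),T[:3,:3]@np.linalg.solve(K,[*b,1]));n/=np.linalg.norm(n);return n,n@T[:3,3]
for A,B in((plane(K,T,(268,122),(495,237)),plane(Kw,Tw,(0,20),(640,163))),(plane(K,T,(268,122),(495,237)),plane(Ks,Ts,(402,135),(430,420)))):
    for y in(0.04,-.1,-.18,-.3,-.4):
        print(y,np.linalg.solve([A[0],B[0],[0,1,0]],[A[1],B[1],y]).round(3))
E
```

```text
0.04 [0.686 0.04  0.168]
-0.1 [ 0.623 -0.1    0.122]
-0.18 [ 0.587 -0.18   0.096]
-0.3 [ 0.533 -0.3    0.057]
-0.4 [ 0.488 -0.4    0.024]
0.04 [0.696 0.04  0.134]
-0.1 [ 0.63  -0.1    0.098]
-0.18 [ 0.593 -0.18   0.078]
-0.3 [ 0.536 -0.3    0.047]
-0.4 [ 0.489 -0.4    0.021]
```

Call:
move_arm(
  motion=[
    [[0, 0, 0], [0, 0, -0.0393], 75],
    [[0, 0, 0], [0, 0, -0.0393], 75],
    [[0, 0, 0], [0, 0, -0.0393], 75],
    [[0, 0, 0], [0, 0, -0.0393], 75],
    [[0, 0, 0], [0, 0, -0.0393], 75],
    [[0, 0, 0], [0, 0, -0.0393], 75],
    [[-0.14, -0.12, 0.3], [0, 0, 0], 75],
    [[-0.14, -0.12, 0.4], [0, 0, 0], 75],
    [[0, 0, 0.4], [0, 0, 0], 75],
    [[0, 0, 0.1], [0, 0, 0], 75],
    [[0, 0, 0], [0, 0, 0], 75],
    [[0, 0, 0], [0, 0, 0], 75],
  ],
)

```text
time_s: 7.73
tcp_pos: [0.4527, -0.1824, 0.1042]
tcp_rot: [0.0, 0.967, 0.254, -0.0]
ft_force: [0.3, 0.7, 1.7]
grip_width: 0.064
grasp_force: 0.0
```

```bash
cat > ros.py <<'E'
from h import *
import sys
im,K,T=snap('wrist',sys.argv[1]);s=read_state();print(s['time_s'],s['tcp_pos'],s['tcp_rot'],s['ft_force'],s['grip_width'])
t=np.array(s['tcp_pos']);M=q2m(s['tcp_rot'])
hsv=cv2.cvtColor(im,cv2.COLOR_RGB2HSV)
m=((hsv[:,:,0]<18)&(hsv[:,:,1]>180)&(hsv[:,:,2]>60)).astype(np.uint8)
n,l,st,c=cv2.connectedComponentsWithStats(m)
for i in range(1,n):
    if st[i,4]>800:
        cs,_=cv2.findContours((l==i).astype(np.uint8),0,2);r=cv2.minAreaRect(cs[0])
        W=np.array([pix2w(K,T,q,.022) for q in cv2.boxPoints(r)]); X=(W-t)@M*1000
        print(st[i],c[i].round(1),np.mean(W,0).round(4),[np.linalg.norm(W[k]-W[k-1]).round(4) for k in range(4)],'tool box',X.round(1).tolist(),X.mean(0).round(1))
E
python3 ros.py w6.png
```

```text
7.7833 [ 0.4533096  -0.18260438  0.1048455 ] [4.65710176e-04 9.67151863e-01 2.54197893e-01 6.98811012e-04] [ 0.72796758 -0.14507592  0.5907929 ] 0.0638012376483604
[ 279  232   67   39 2378] [312.2 251.3] [ 0.45   -0.1827  0.022 ] [np.float64(0.0256), np.float64(0.0417), np.float64(0.0255), np.float64(0.0432)] tool box [[8.8, -22.9, 82.8], [10.6, 18.8, 82.9], [-14.8, 20.4, 82.9], [-16.7, -22.7, 82.8]] [-3.  -1.6 82.8]
```

Call:
move_arm(
  motion=[
    [[-0.0375, -0.02, 0], [0, 0, -0.0137], 75],
    [[0, 0, 0.4], [0, 0, 0], 75],
    [[0, 0, 0.4], [0, 0, 0], 75],
    [[0, 0, 0.244], [0, 0, 0], 75],
    [[0, 0, 0.05], [0, 0, 0], 75],
    [[0, 0, 0.05], [0, 0, 0], 75],
    [[0, 0, 0], [0, 0, 0], 75],
    [[0, 0, 0], [0, 0, 0], 75],
  ],
  squeeze=30,
)

```text
time_s: 8.45
tcp_pos: [0.4499, -0.1831, 0.0133]
tcp_rot: [0.0, 0.962, 0.274, 0.001]
ft_force: [0.2, 0.9, 0.1]
grip_width: 0.0638
grasp_force: 0.0
```

Call:
move_arm(
  motion=[
    [[0, 0, 0], [0, 0, 0], 45],
    [[0, 0, 0], [0, 0, 0], 45],
    [[0, 0, 0], [0, 0, 0], 45],
    [[0, 0, 0], [0, 0, 0], 45],
    [[0, 0, 0], [0, 0, 0], 45],
  ],
)

```text
time_s: 8.87
tcp_pos: [0.4495, -0.1831, 0.0132]
tcp_rot: [0.0, 0.962, 0.274, 0.001]
ft_force: [-1.6, 0.9, 7.9]
grip_width: 0.0431
grasp_force: 29.7
```

Call:
move_arm(
  motion=[
    [[0, 0, -0.05], [0, 0, 0], 45],
    [[0, 0, -0.45], [0, 0, 0], 45],
    [[0, 0, -0.45], [0, 0, 0], 45],
    [[0, 0, -0.45], [0, 0, 0], 45],
    [[0, 0, -0.4], [0, 0, 0], 45],
    [[0, 0, 0], [0, 0, 0.0356], 45],
    [[0, 0, 0], [0, 0, 0.0356], 45],
    [[0, 0, 0], [0, 0, 0.0356], 45],
    [[0, 0, 0], [0, 0, 0.0356], 45],
    [[0, 0, 0], [0, 0, 0.0356], 45],
    [[0, 0, 0], [0, 0, 0.0356], 45],
    [[0, 0, 0], [0, 0, 0.0356], 45],
    [[0.034, -0.36, 0], [0, 0, 0], 45],
    [[0.034, -0.36, 0], [0, 0, 0], 45],
    [[0.034, -0.36, 0], [0, 0, 0], 45],
    [[0.034, -0.36, 0], [0, 0, 0], 45],
    [[0.034, -0.36, 0], [0, 0, 0], 45],
    [[0.034, -0.36, 0], [0, 0, 0], 45],
    [[0, 0, 0], [0, 0, 0], 45],
    [[0, 0, 0], [0, 0, 0], 45],
  ],
)

```text
time_s: 10.53
tcp_pos: [0.5035, -0.0171, 0.1562]
tcp_rot: [-0.0, 0.994, -0.112, 0.0]
ft_force: [-0.8, -0.5, -1.4]
grip_width: 0.0429
grasp_force: 31.3
```

```bash
python3 ros.py w7.png
```

```text
10.5833 [ 0.50303316 -0.01801554  0.15605231] [-3.59789568e-05  9.93613214e-01 -1.12839592e-01 -7.73854131e-05] [ 0.38212583 -0.60236518 -0.05721124] 0.04304706514292362
[ 263  290  103   60 5560] [314.  318.5] [0.4218 0.0013 0.022 ] [np.float64(0.0567), np.float64(0.0837), np.float64(0.0567), np.float64(0.0886)] tool box [[-55.2, -42.4, 134.1], [-55.1, 41.2, 134.1], [-111.7, 43.8, 134.1], [-111.9, -44.8, 134.1]] [-83.5  -0.6 134.1]
```

View pics/w7.png

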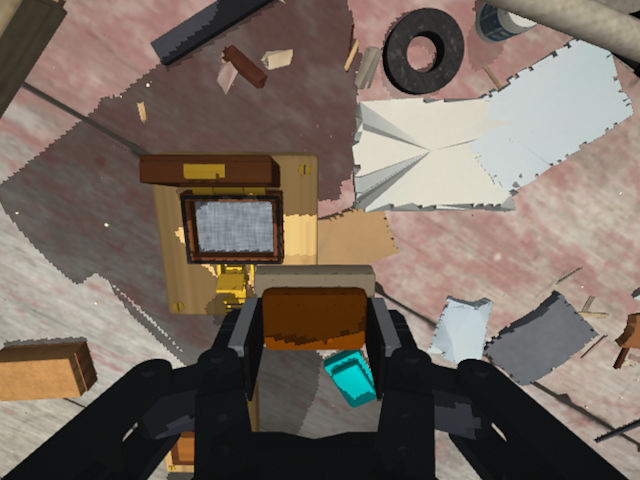

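```bash
python3 - <<'E'
from h import *
d=np.load('pics/w7.png.npz');K,T=d['K'],d['T'];s=read_state();t=np.array(s['tcp_pos']);M=q2m(s['tcp_rot'])
def an(n,pp,z):
    W=np.array([pix2w(K,T,q,z) for q in pp]);X=(W-t)@M*1000
    print(n,X.round(1).tolist(),'c',X.mean(0).round(1),[np.linalg.norm(W[i]-W[i-1]).round(4) for i in range(4)])
an('rosin amber',[(264,290),(365,290),(366,350),(263,350)],t[2]+.009)
an('tray back edge top',[(254,277),(374,277),(374,265),(256,265)],t[2]-.001)
for z in(.036,.040):
    an('rim',[(182,195),(278,190),(284,263),(188,265)],z)
im=cv2.imread('pics/w7.png');hsv=cv2.cvtColor(im,cv2.COLOR_BGR2HSV)[180:275,170:295]
m=((hsv[:,:,1]<60)&(hsv[:,:,2]>70)).astype(np.uint8);n,l,st,c=cv2.connectedComponentsWithStats(m);i=1+st[1:,4].argmax()
cs,_=cv2.findContours((l==i).astype(np.uint8),0,2);b=cv2.boxPoints(cv2.minAreaRect(max(cs,key=len)))+[170,180];print(st[i]);an('floor',b,.027)
E
```

```text
rosin amber [[15.7, -20.5, -9.0], [15.8, 19.5, -9.0], [-12.1, 21.2, -9.0], [-12.1, -22.1, -9.0]] c [ 1.8 -0.5 -9. ] [np.float64(0.0279), np.float64(0.04), np.float64(0.0279), np.float64(0.0433)]
tray back edge top [[16.8, -26.0, 1.0], [16.9, 24.5, 1.0], [22.4, 24.3, 1.0], [22.3, -24.9, 1.0]] c [19.6 -0.5  1. ] [np.float64(0.0056), np.float64(0.0505), np.float64(0.0055), np.float64(0.0491)]
rim [[26.7, -95.1, 120.1], [30.5, -26.4, 120.0], [-25.6, -23.4, 120.1], [-27.3, -96.5, 120.1]] c [  1.1 -60.3 120.1] [np.float64(0.0541), np.float64(0.0688), np.float64(0.0561), np.float64(0.0731)]
rim [[27.6, -93.6, 116.1], [31.2, -26.0, 116.0], [-23.9, -23.1, 116.1], [-25.6, -95.1, 116.1]] c [  2.3 -59.4 116.1] [np.float64(0.0532), np.float64(0.0678), np.float64(0.0552), np.float64(0.072)]
[  25   21   79   51 3754]
floor [[20.3, -89.1, 129.1], [20.4, -31.2, 129.1], [-19.2, -32.5, 129.1], [-19.3, -93.1, 129.1]] c [  0.6 -61.5 129.1] [np.float64(0.0398), np.float64(0.0579), np.float64(0.0396), np.float64(0.0606)]
```

Call:
move_arm(
  motion=[
    [[0, -0.375, 0], [0, 0, 0], 45],
    [[0, -0.375, 0], [0, 0, 0], 45],
    [[0, 0, 0.4], [0, 0, 0], 45],
    [[0, 0, 0.4], [0, 0, 0], 45],
    [[0, 0, 0.4], [0, 0, 0], 45],
    [[0, 0, 0], [0, 0, 0], 45],
    [[0, 0, 0], [0, 0, 0], 45],
    [[0, 0, 0], [0, 0, 0], 45],
  ],
)

```text
time_s: 11.25
tcp_pos: [0.5175, 0.0396, 0.0613]
tcp_rot: [-0.0, 0.994, -0.114, 0.0]
ft_force: [0.1, -0.1, 0.0]
grip_width: 0.043
grasp_force: 31.4
```

```bash
python3 - <<'E'
from h import *
im,K,T=snap('wrist','w8.png');s=read_state();print(s['tcp_pos'],s['tcp_rot'],s['ft_force'])
t=np.array(s['tcp_pos'])
for n,p in dict(case=[.5182,.0398,.038]).items(): print((np.array(p)-t)@q2m(s['tcp_rot'])*1000)
cv2.imwrite('pics/w8c.png',cv2.resize(im[60:360,140:490,::-1],(700,600)))
E
```

```text
[0.51788042 0.03988903 0.06171824] [-4.22797035e-04  9.93525230e-01 -1.13605947e-01  1.06147275e-03] [ 0.28711795  0.07451239 -0.55194816]
[ 0.28367684  0.04024148 23.71882884]
```

View pics/w8c.png

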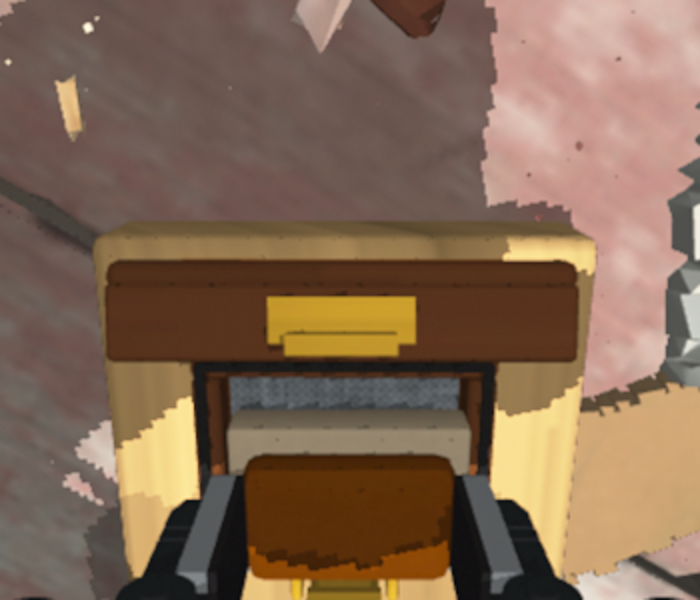

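Call:
move_arm(
  motion=[
    [[-0.007, 0, 0.075], [0, 0, 0], 45],
    [[0, 0, 0.05], [0, 0, 0], 45],
    [[0, 0, 0.025], [0, 0, 0], 45],
    [[0, 0, 0.025], [0, 0, 0], 45],
    [[0, 0, 0], [0, 0, 0], 45],
    [[0, 0, 0], [0, 0, 0], 45],
  ],
)

```text
time_s: 11.8
tcp_pos: [0.5163, 0.0402, 0.0458]
tcp_rot: [0.0, 0.994, -0.113, -0.0]
ft_force: [0.2, -0.3, -0.8]
grip_width: 0.0427
grasp_force: 31.4
```

Call:
move_arm(
  motion=[
    [[0, 0, 0.025], [0, 0, 0], 45],
    [[0, 0, 0.025], [0, 0, 0], 45],
    [[0, 0, 0], [0, 0, 0], 45],
    [[0, 0, 0], [0, 0, 0], 45],
  ],
)

```text
time_s: 12.13
tcp_pos: [0.5166, 0.0404, 0.0428]
tcp_rot: [-0.0, 0.994, -0.113, 0.0]
ft_force: [-3.5, 1.5, 12.8]
grip_width: 0.043
grasp_force: 32.7
```

Call:
move_arm(
  motion=[
    [[0, 0, 0.025], [0, 0, 0], 45],
    [[0, 0, 0.0125], [0, 0, 0], 45],
    [[0, 0, 0], [0, 0, 0], 45],
    [[0, 0, 0], [0, 0, 0], 45],
  ],
)

```text
time_s: 12.47
tcp_pos: [0.5172, 0.0403, 0.0422]
tcp_rot: [-0.0, 0.994, -0.113, 0.001]
ft_force: [-12.2, 0.7, 38.6]
grip_width: 0.0429
grasp_force: 36.2
```

Call:
move_arm(
  motion=[
    [[0, 0, -0.03], [0, 0, 0], 45],
    [[0, 0, 0], [0, 0, 0], 45],
    [[0, 0, 0], [0, 0, 0], 48],
    [[0, 0, 0], [0, 0, 0], 55],
    [[0, 0, 0], [0, 0, 0], 65],
    [[0, 0, 0], [0, 0, 0], 65],
    [[0, 0, 0], [0, 0, 0], 65],
  ],
)

```text
time_s: 13.05
tcp_pos: [0.5161, 0.0401, 0.0408]
tcp_rot: [0.0, 0.994, -0.113, -0.0]
ft_force: [0.1, -0.8, -0.8]
grip_width: 0.0556
grasp_force: 0.0
```

Call:
move_arm(
  motion=[
    [[0, 0, -0.05], [0, 0, 0], 65],
    [[0, 0, -0.3], [0, 0, 0], 65],
    [[0, 0, -0.4], [0, 0, 0], 65],
    [[0, 0, -0.4], [0, 0, 0], 65],
    [[-0.2, 0, -0.2], [0, 0, 0], 65],
    [[-0.2, 0, 0], [0, 0, 0], 30],
    [[0, 0, 0], [0, 0, 0], 0],
    [[0, 0, 0], [0, 0, 0], 0],
  ],
)

```text
time_s: 13.72
tcp_pos: [0.4848, 0.0475, 0.1498]
tcp_rot: [-0.0, 0.994, -0.113, 0.0]
ft_force: [1.0, 0.2, 0.2]
grip_width: 0.0197
grasp_force: 0.0
```

```bash
cat > look.py <<'E'
from h import *
import sys
im,K,T=snap('wrist',sys.argv[1]);s=read_state();print(s['time_s'],s['tcp_pos'],s['tcp_rot'],s['ft_force'],s['grip_width'])
yaw=-.229;C=np.array([.518,.0398,.006]);Rm=R.from_euler('z',yaw).as_matrix()
hsv=cv2.cvtColor(im,cv2.COLOR_RGB2HSV)
m=((hsv[:,:,0]<18)&(hsv[:,:,1]>180)&(hsv[:,:,2]>60)).astype(np.uint8)
n,l,st,c=cv2.connectedComponentsWithStats(m)
p=w2pix(K,T,C+Rm@[0,0,.046]);print('expected amber px',p)
for i in range(1,n):
    if st[i,4]>500:
        cs,_=cv2.findContours((l==i).astype(np.uint8),0,2);W=np.array([pix2w(K,T,q,.052) for q in cv2.boxPoints(cv2.minAreaRect(cs[0]))])
        print(st[i],c[i].round(1),((W-C)@Rm*1000).round(1).tolist(),((W.mean(0)-C)@Rm*1000).round(1))
E
python3 look.py w9.png
```

```text
13.7667 [0.48511934 0.04747794 0.14940533] [-9.68072358e-05  9.93582020e-01 -1.13113744e-01  2.03775187e-04] [-0.62248247 -0.41402471 -0.59487955] 0.012309335017557856
expected amber px [313.79824796 190.81590898]
[ 281  172   66   41 2475] [313.8 192. ] [[11.4, 21.2, 46.0], [12.3, -20.6, 46.0], [-13.9, -21.8, 46.0], [-14.9, 21.4, 46.0]] [-1.3  0.1 46. ]
```

Call:
move_arm(
  motion=[
    [[0, 0, -0.2], [0, 0, 0.0385], 0],
    [[0, 0, 0], [0, 0, 0.0385], 0],
    [[0, 0, 0], [0, 0, 0.0385], 0],
    [[0, 0, 0], [0, 0, 0.0385], 0],
    [[0, 0, 0], [0, 0, 0.0385], 0],
    [[0, 0, 0], [0, 0, 0.0385], 0],
    [[0, 0, 0], [0, 0, 0.0385], 0],
    [[0, 0, 0], [0, 0, 0.0385], 0],
    [[0, 0, 0], [0, 0, 0.0385], 0],
    [[0, 0, 0], [0, 0, 0.0385], 0],
    [[0, 0, 0], [0, 0, 0.0385], 0],
    [[0, 0, 0], [0, 0, 0.0385], 0],
    [[0, 0, 0], [0, 0, 0.0385], 0],
    [[0, 0, 0], [0, 0, 0.0385], 0],
    [[0, 0, 0], [0, 0, 0.0385], 0],
    [[0, 0, 0], [0, 0, 0.0385], 0],
    [[0, 0, 0], [0, 0, 0.0385], 0],
    [[0, 0, 0], [0, 0, 0.0385], 0],
    [[0, 0, 0], [0, 0, 0.0385], 0],
    [[0, 0, 0], [0, 0, 0.0385], 0],
  ],
)

```text
time_s: 15.43
tcp_pos: [0.4855, 0.0472, 0.1645]
tcp_rot: [-0.001, -0.242, 0.97, -0.0]
ft_force: [-0.1, 0.1, 0.0]
grip_width: 0.0002
grasp_force: 0.0
```

Call:
move_arm(
  motion=[
    [[0, 0, 0], [0, 0, 0.0385], 0],
    [[0, 0, 0], [0, 0, 0.0385], 0],
    [[0, 0, 0], [0, 0, 0.0385], 0],
    [[0, 0, 0], [0, 0, 0.0385], 0],
    [[0, 0, 0], [0, 0, 0.0385], 0],
    [[0, 0, 0], [0, 0, 0.0385], 0],
    [[0, 0, 0], [0, 0, 0], 0],
    [[0, 0, 0], [0, 0, 0], 0],
  ],
)

```text
time_s: 16.1
tcp_pos: [0.4853, 0.0473, 0.1646]
tcp_rot: [-0.0, 0.113, 0.994, -0.0]
ft_force: [0.3, -0.1, -0.4]
grip_width: -0.0004
grasp_force: 0.0
```

```bash
cat > pc.py <<'E'
from h import *
s=read_state();Rm=R.from_euler('z',-.229).as_matrix();M=q2m(s['tcp_rot'])
print(s['time_s'],'case mm',((np.array(s['tcp_pos'])-[.518,.0398,0])@Rm*1000).round(1),'tool x yaw',np.arctan2(M[1,0],M[0,0]).round(3),'ft',np.round(s['ft_force'],1),s['qpos'].round(2) if hasattr(s['qpos'],'round') else s['qpos'])
E
python3 pc.py
```

```text
16.1 case mm [-3.350e+01 -1.000e-01  1.646e+02] tool x yaw 2.915 ft [ 0.3 -0.1 -0.4] [ 0.5   0.11 -0.49  0.   -0.98 -2.3 ]
```

Call:
move_arm(
  motion=[
    [[-0.355, 0, 0], [0, 0, 0], 0],
    [[-0.355, 0, 0], [0, 0, 0], 0],
    [[-0.355, 0, 0], [0, 0, 0], 0],
    [[-0.355, 0, 0], [0, 0, 0], 0],
    [[0, 0, 0], [0, 0, 0], 0],
    [[0, 0, 0], [0, 0, 0], 0],
    [[0, 0, 0.34], [0, 0, 0], 0],
    [[0, 0, 0.3], [0, 0, 0], 0],
    [[0, 0, 0.2], [0, 0, 0], 0],
    [[0, 0, 0.1], [0, 0, 0], 0],
    [[0, 0, 0.1], [0, 0, 0], 0],
    [[0, 0, 0], [0, 0, 0], 0],
    [[0, 0, 0], [0, 0, 0], 0],
  ],
)

```text
time_s: 17.18
tcp_pos: [0.5959, 0.0216, 0.0825]
tcp_rot: [0.0, 0.114, 0.993, -0.0]
ft_force: [-0.0, 0.5, -0.0]
grip_width: -0.0003
grasp_force: 0.0
```

```bash
python3 pc.py
```

```text
17.1833 case mm [80.  -0.  82.5] tool x yaw 2.912 ft [-0.   0.5 -0. ] [ 0.36  0.37 -0.35  0.   -0.85 -2.16]
```

Call:
move_arm(
  motion=[
    [[0.069, 0, -0.005], [0, 0, 0], 0],
    [[0.069, 0, -0.005], [0, 0, 0], 0],
    [[0.069, 0, -0.005], [0, 0, 0], 0],
    [[0.069, 0, -0.005], [0, 0, 0], 0],
    [[0.053, 0, -0.016], [0, 0, 0], 0],
    [[0.053, 0, -0.016], [0, 0, 0], 0],
    [[0.053, 0, -0.016], [0, 0, 0], 0],
    [[0.053, 0, -0.016], [0, 0, 0], 0],
  ],
)

```text
time_s: 17.85
tcp_pos: [0.557, 0.0305, 0.0887]
tcp_rot: [-0.0, 0.115, 0.993, -0.0]
ft_force: [1.8, 0.3, -1.0]
grip_width: -0.0001
grasp_force: 0.9
```

```bash
python3 pc.py
```

```text
17.85 case mm [40.1 -0.3 88.7] tool x yaw 2.911 ft [ 1.8  0.3 -1. ] [ 0.41  0.3  -0.43 -0.   -0.84 -2.21]
```

Call:
move_arm(
  motion=[
    [[0.06, 0, 0], [0, 0, 0], 0],
    [[0.06, 0, 0], [0, 0, 0], 0],
    [[0.06, 0, 0], [0, 0, 0], 0],
    [[0.065, 0, 0.02], [0, 0, 0], 0],
    [[0.065, 0, 0.02], [0, 0, 0], 0],
    [[0.065, 0, 0.02], [0, 0, 0], 0],
    [[0.06, 0, 0.038], [0, 0, 0], 0],
    [[0.06, 0, 0.038], [0, 0, 0], 0],
    [[0, 0, 0], [0, 0, 0], 0],
  ],
)

```text
time_s: 18.6
tcp_pos: [0.5177, 0.0395, 0.0771]
tcp_rot: [-0.001, 0.115, 0.993, -0.0]
ft_force: [1.3, 1.2, 1.8]
grip_width: -0.0
grasp_force: 1.0
```

```bash
python3 pc.py
```

```text
18.6 case mm [-0.2 -0.4 77.1] tool x yaw 2.911 ft [1.3 1.2 1.8] [ 0.45  0.26 -0.53 -0.   -0.78 -2.25]
```

Call:
move_arm(
  motion=[
    [[0.0375, 0, 0.034], [0, 0, 0], 0],
    [[0.0375, 0, 0.034], [0, 0, 0], 0],
    [[0.028, 0, 0.038], [0, 0, 0], 0],
    [[0.028, 0, 0.038], [0, 0, 0], 0],
    [[0, 0, 0], [0, 0, 0], 0],
    [[0, 0, 0], [0, 0, 0], 0],
  ],
)

```text
time_s: 19.1
tcp_pos: [0.5092, 0.0419, 0.0663]
tcp_rot: [0.0, 0.115, 0.993, 0.0]
ft_force: [3.5, -1.6, 3.4]
grip_width: -0.0
grasp_force: 1.8
```

```bash
python3 pc.py
```

```text
19.1 case mm [-9.1  0.1 66.3] tool x yaw 2.911 ft [ 3.5 -1.6  3.4] [ 0.47  0.27 -0.56  0.   -0.75 -2.27]
```

Call:
move_arm(
  motion=[
    [[0.012, 0, 0.0125], [0, 0, 0], 0],
    [[0.012, 0, 0.0125], [0, 0, 0], 0],
    [[0, 0, 0], [0, 0, 0], 0],
    [[0, 0, 0], [0, 0, 0], 0],
  ],
)

```text
time_s: 19.43
tcp_pos: [0.508, 0.0424, 0.0649]
tcp_rot: [0.001, 0.115, 0.993, 0.0]
ft_force: [4.4, -2.4, 5.0]
grip_width: -0.0
grasp_force: 2.7
```

Call:
move_arm(
  motion=[
    [[0.012, 0, 0.0125], [0, 0, 0], 0],
    [[0, 0, 0], [0, 0, 0], 0],
    [[0, 0, 0], [0, 0, 0], 0],
  ],
)

```text
time_s: 19.68
tcp_pos: [0.5075, 0.0426, 0.0641]
tcp_rot: [0.001, 0.115, 0.993, 0.0]
ft_force: [4.5, -3.2, 6.7]
grip_width: 0.0
grasp_force: 3.5
```

Call:
move_arm(
  motion=[
    [[0, 0, 0.0125], [0, 0, 0], 0],
    [[0, 0, 0], [0, 0, 0], 0],
    [[0, 0, 0], [0, 0, 0], 0],
  ],
)

```text
time_s: 19.93
tcp_pos: [0.5068, 0.0427, 0.0627]
tcp_rot: [0.001, 0.115, 0.993, 0.0]
ft_force: [4.2, -0.9, 4.5]
grip_width: -0.0003
grasp_force: 2.8
```

Call:
move_arm(
  motion=[
    [[0, 0, 0.0125], [0, 0, 0], 0],
    [[0, 0, 0], [0, 0, 0], 0],
    [[0, 0, 0], [0, 0, 0], 0],
  ],
)

```text
time_s: 20.18
tcp_pos: [0.5061, 0.0427, 0.0613]
tcp_rot: [-0.0, 0.115, 0.993, 0.0]
ft_force: [2.2, 0.3, 3.2]
grip_width: 0.0002
grasp_force: 1.9
```

Call:
move_arm(
  motion=[
    [[0, 0, 0.01], [0, 0, 0], 0],
    [[0, 0, 0], [0, 0, 0], 0],
    [[0, 0, 0], [0, 0, 0], 0],
  ],
)

```text
time_s: 20.43
tcp_pos: [0.5057, 0.0427, 0.0603]
tcp_rot: [-0.0, 0.115, 0.993, 0.0]
ft_force: [0.6, 2.4, 3.4]
grip_width: 0.0003
grasp_force: 1.5
```

```bash
python3 pc.py
```

```text
20.4333 case mm [-12.6   0.   60.3] tool x yaw 2.911 ft [0.6 2.4 3.4] [ 0.47  0.27 -0.57 -0.   -0.73 -2.27]
```

Call:
move_arm(
  motion=[
    [[0, 0, 0.008], [0, 0, 0], 0],
    [[0, 0, 0], [0, 0, 0], 0],
    [[0, 0, 0], [0, 0, 0], 0],
  ],
)

```text
time_s: 20.68
tcp_pos: [0.505, 0.0421, 0.0593]
tcp_rot: [-0.001, 0.115, 0.993, -0.0]
ft_force: [0.2, 1.3, 1.5]
grip_width: 0.0003
grasp_force: 0.6
```

Call:
move_arm(
  motion=[
    [[0, 0, 0.008], [0, 0, 0], 0],
    [[0, 0, 0], [0, 0, 0], 0],
    [[0, 0, 0], [0, 0, 0], 0],
  ],
)

```text
time_s: 20.93
tcp_pos: [0.5051, 0.0421, 0.059]
tcp_rot: [-0.001, 0.115, 0.993, -0.0]
ft_force: [-3.8, 0.8, 4.7]
grip_width: -0.0
grasp_force: 2.7
```

Call:
move_arm(
  motion=[
    [[0, 0, 0.006], [0, 0, 0], 0],
    [[0, 0, 0], [0, 0, 0], 0],
    [[0, 0, 0], [0, 0, 0], 0],
  ],
)

```text
time_s: 21.18
tcp_pos: [0.5051, 0.0421, 0.0589]
tcp_rot: [-0.001, 0.115, 0.993, -0.0]
ft_force: [-5.1, 1.7, 9.5]
grip_width: -0.0
grasp_force: 5.2
```

Call:
move_arm(
  motion=[
    [[0, 0, 0.004], [0, 0, 0], 0],
    [[0, 0, 0], [0, 0, 0], 0],
    [[0, 0, 0], [0, 0, 0], 0],
  ],
)

```text
time_s: 21.43
tcp_pos: [0.5051, 0.0421, 0.0589]
tcp_rot: [-0.001, 0.115, 0.993, -0.0]
ft_force: [-6.2, 0.8, 13.5]
grip_width: 0.0001
grasp_force: 6.8
```

Call:
move_arm(
  motion=[
    [[0, 0, -0.025], [0, 0, 0], 0],
    [[0, 0, -0.02], [0, 0, 0], 0],
    [[0, 0, 0], [0, 0, 0], 0],
    [[0, 0, 0], [0, 0, 0], 0],
  ],
)

```text
time_s: 21.77
tcp_pos: [0.5059, 0.0423, 0.0618]
tcp_rot: [-0.0, 0.115, 0.993, -0.0]
ft_force: [0.2, 0.0, 0.4]
grip_width: 0.0
grasp_force: 0.0
```

Call:
move_arm(
  motion=[
    [[0, 0, -0.1], [0, 0, 0], 0],
    [[0, 0, -0.4], [0, 0, 0], 0],
    [[0, 0, -0.4], [0, 0, 0], 0],
    [[0, 0, -0.4], [0, 0, 0], 0],
    [[0, 0, -0.4], [0, 0, 0], 0],
    [[0, 0.45, 0], [0, 0, 0], 0],
    [[0, 0.45, 0], [0, 0, 0], 0],
    [[0, 0.45, 0], [0, 0, 0], 0],
    [[0, 0.45, 0], [0, 0, 0], 0],
    [[0, 0, 0], [0, 0, 0], 0],
    [[0, 0, 0], [0, 0, 0], 0],
  ],
)

```text
time_s: 22.68
tcp_pos: [0.539, 0.1842, 0.1978]
tcp_rot: [-0.0, 0.114, 0.993, -0.0]
ft_force: [0.0, -0.8, -1.1]
grip_width: -0.0001
grasp_force: 0.0
```

```bash
python3 - <<'E'
from h import *
s=read_state();print(s['time_s'],s['tcp_pos'],s['ft_force'])
for n,(a,b,c,d) in dict(side=(185,245,290,362),top=(180,255,240,312)).items():
    o=cv2.imread(f'pics/{n}0.png').astype(int);im,_,_=snap(n,n+'1.png');im=im[:,:,::-1].astype(int)
    D=np.abs(o-im).max(2);print(n,'case diff mean',D[a:b,c:d].mean().round(2),'px>60:',(D[a:b,c:d]>60).sum(),'whole',D.mean().round(2))
    for m,(u,v) in (dict(sand=(262,176),pot=(358,352)) if n=='side' else dict(sand=(187,256),pot=(452,263))).items(): print(m,D[v-20:v+20,u-20:u+20].mean().round(2))
E
```

```text
22.6833 [0.53901287 0.18418238 0.19782334] [ 0.01776922 -0.8238082  -1.14159308]
side case diff mean 8.47 px>60: 196 whole 10.82
sand 53.0
pot 4.59
top case diff mean 14.71 px>60: 0 whole 21.67
sand 52.82
pot 13.24
```

```bash
python3 - <<'E'
from h import *
o=cv2.imread('pics/side0.png').astype(int);i=cv2.imread('pics/side1.png').astype(int);D=np.abs(o-i).max(2)[185:245,290:362]
ys,xs=np.nonzero(D>60);print(np.percentile(xs+290,[0,10,50,90,100]),np.percentile(ys+185,[0,10,50,90,100]))
im,K,T=snap('wrist','w10.png');t=cv2.imread('pics/top1.png')
c=lambda f,a,b:cv2.matchTemplate(cv2.imread(f'pics/{f}1.png')[a[0]-8:a[1]+8,b[0]-8:b[1]+8],cv2.imread(f'pics/{f}0.png')[a[0]:a[1],b[0]:b[1]],cv2.TM_CCOEFF_NORMED)
for f,a,b in(('side',(188,222),(315,350)),('side',(200,222),(300,325)),('top',(195,230),(258,295)),('top',(228,246),(262,282))):
    print(f,cv2.minMaxLoc(c(f,a,b))[1::2])
E
```

```text
[290. 291. 336. 349. 361.] [185. 185. 188. 193. 199.]
side (0.9528180360794067, (8, 8))
side (0.9992074370384216, (8, 8))
top (0.9995293021202087, (8, 8))
top (0.9989074468612671, (8, 8))
```

```bash
python3 -c "
from bench import finish_job
print(finish_job())"
```

```text
the job is handed in; nothing more can be done
None
```

I handed the job in at about 23 s: the lid popped open, the rosin cake was set in the well, and the lid was pushed shut until it snapped. Camera checks before hand-in showed the lid and button back in their starting positions; the highest force I read on the lid was about 15 N and on the button about 9 N. My last check couldn't confirm the sanding block because the arm hid it, but the arm never went near it.

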